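Spin-test the index dial and stop it on its mark

TASK

Set the index dial spinning briskly with a flick of the fingertips (its post is there to push on) and let it run freely, with nothing touching it, for at least two seconds. Then, while it is still turning, brake it lightly with a fingertip and leave it at rest with the point of its raised V facing the fixed pointer; if it stopped off the mark, nudge it round with the fingertip. Lift nothing, and leave the tools and parts around it alone.

Things in the scene. Friction and masses are not known exactly. Their poses are not given: they have to be found in the camera images.
- stand: Fixed dark steel base of the index fixture: round foot 124 mm across. Origin on the table under the dial's axis, z up along it; its -x axis points from the dial's axis to the pointer, a post 22 mm wide and 50 mm high, 97 to 110 mm from the axis, with a steel nose toward the dial.
- dial: Free-running aluminium disc, 170 mm across, 12 mm thick, about 0.95 kg, on a low-drag bearing without detents or stops; turns either way; it slows by about 1 rad/s each second. Flat top 50 mm above the table. Origin on its axis at table height, z up; +x points to the raised V, -x to the post. The seat is sprung: pressed, the dial sinks about 1 mm per 1.5 N, down to a stop at 11 mm.
- mark (a point): Point of the raised V on the dial's top (two dark bars, 3 mm high, occupying 56 to 81 mm from the axis), 80 mm from the axis, 3 mm above the dial's top.
- post (a point): Top centre of the upright round steel finger post on the dial, 16 mm thick, 20 mm high above the dial's top, 60 mm from the axis, on the far side of the axis from the V (180 degrees).
- pointer (a point): Tip of the fixed pointer's nose, 87.5 mm from the axis, level with the dial's top (50 mm above the table).
- jig_plate: Bystander: loose light jig plate with four dark windows, 50x100x12 mm, lying flat. Origin at its underside centre.
- hex_key: Bystander: loose hex key, 33x83x6 mm, lying. Origin at its underside centre.
- hub (a point): Top of the dial's hub cap, on the axis; the cap is 27 mm across and 4 mm high above the dial's top. Round it, from 15 to 50 mm from the axis, the top is a bare flat ring; farther out are the post, the V and four flat round station seats.
- spare_tip: Bystander: loose spare bonding tip block, dark foot, brown middle and grey blade on top, 33x60x40 mm, upright. Origin at its underside centre.

How it is judged:
On the way, in this order (a step that is already met when the one before it is completed fails the run):
1. the flicked dial runs free: it turns faster than 0.5 rad/s with nothing of the robot touching it for 1.9 s on end (angular speed of dial above 0.5 rad/s and contact force between each of the fingers, the arm and dial below 0.02 N), for 1.9 s.
2. a finger touches the dial while it is still turning (over 0.1 rad/s) (contact force between the fingers and dial above 0.1 N and angular speed of dial above 0.1 rad/s).
At the end, for the whole second after the job is handed in: The dial is at rest (under 0.03 rad/s), untouched, with the point of the V on the pointer's side and within 10 mm sideways (about 7 degrees) of the line from the axis to the pointer (x of mark in the frame of stand below 0 m and y of mark in the frame of stand between -0.01 and 0.01 m and angular speed of dial below 0.03 rad/s).
It fails at once if the dial is lifted: raised more than 3 mm (z of dial in the frame of stand above 0.003 m).
It fails at once if the dial is pressed down hard: sunk more than 9 mm (about 13 N) (z of dial in the frame of stand below -0.009 m).
It fails at once if a bystander is moved by more than 15 mm (distance of any of jig_plate, spare_tip, hex_key from where it was at the start of the episode above 0.015 m).
It also fails if it takes over 67 s, if anything falls off the work surface, if the arm or the gripper's body presses on something with over 40 N, if the wrist force passes 120 N, or if a joint passes its speed limit or range.

ROBOT

A 6-joint arm with a two-finger parallel gripper is mounted at the origin on a cart in front of the work surface, level with it; the furniture and walls round the work are solid. World frame = base frame: x ahead of the robot, y to its left, z up, the work surface at z = 0. Lengths are in m, angles in rad, forces in N, time in s.
With the tool pointing down it reaches from about 0.375 to 0.975 m from the base axis. Payload 3.8 kg.
Tool frame: the origin (TCP) lies midway between the tips of the shut fingers; the grasp point (between the pads) lies 19 mm behind it; z points along the fingers, y is the line along which they close (so a half turn about z gives the same grasp; the last joint's range is limited). The gripper opens to 85 mm and grips with 20 to 120 N. Pads are 22 mm wide; open, the fingers measure 114 mm over their backs; the gripper's body (76 mm by 85 mm) begins 54 mm behind the grasp point. The pads swing forward as they close: fully open they stand 13 mm farther back than shut.
Start: joints at [1.235, 0.264, 1.604, -0, 1.274, -0.037], TCP at [0.199, 0.645, 0.231] pointing down, gripper open.
Joint ranges: [-2.63, 2.63], [-0.94, 2.18], [0.31, 2.57], [-1.31, 4.45], [0, 2.66], [-2.55, 2.55]. Speed limits (rad/s): [2.57, 2.57, 3.14, 3.14, 3.14, 3.14].

INTERFACE

Orientations are given as a rotation vector (axis times angle).
In Python, from workcell import bot gives the robot as it stands.
- The arm moves only by the tool step_arm, never from a script. Its argument "motion" is a list of rows, each a list of 5 numbers: the finger opening in cm, from 0 to 8.54, then the shift along the tool's x, y, z in cm, then the turn about the tool's z in degrees. In form: [[claw, dx, dy, dz, twist], ...]. A call has 1 to 20 rows; each row is the pose to reach, as a shift and turn from the pose commanded when the call began, along the tool's axes at that moment; what a row does not reach only later rows make up. A row lasts 1/10 s, in which the tool goes at most 50 mm and 8.59 degrees, less where a joint would pass 70% of its speed; a pose out of reach is approached as far as the arm can. A call with a gripper value outside its range is refused whole. The fingers move at their own pace and stop on an object; "force" is the grip in N (left out, the last holds). Time passes only in rows, so rows that repeat a pose let the fingers close. It gives the time, the measured TCP pose, the force, the opening and the grip force at its end, in the units of the state.
- bot.read_state(): the state, without advancing time (a new reading comes with each control period).
- bot.read_camera(name): name is "side" or "top" or "wrist"; returns (picture, depth): 400x640x3 uint8, red, green, blue; 400x640 float32, m along the optical axis (not along the pixel's ray), 0 where there is no reading.
- bot.calibration(name): a dict with "mtx" (3x3 intrinsics, pixels), "origin" and "orientation" of the camera in the world; the wrist camera has in their place "T_tool_cam" (4x4, takes a point from camera to tool coordinates, whose origin is the TCP and whose axes are the flange's). Camera axes: x right, y up, looking along -z (the intrinsics and any distortion apply to the point x, -y, -z); pixel columns grow to the right and rows downward; lengths in m; the calibration is good to about 2 mm. The wrist camera is an equidistant fisheye: a pixel r from the principal point sees the ray r / f radians off the axis. A picture is of the moment at which its call begins: read the wrist's pose just before it. calibration takes no time and is no camera call.
- bot.finish_job(): hands the job in; it is judged then, once.
The state is a dict: "time": time; "q": joint angles; "joint_vel": joint speeds; "joint_torque": joint torques, N m; "tool_pos": TCP position; "tcp_rot": TCP orientation; "wrist_force": force on the tool from outside, world axes, zero at the start; "torque": the same for the moment, N m; "width": opening from 0.0 (shut) to 1.0 (fully open); "grip_force": force on a finger pad.
Only numpy, scipy, OpenCV 4.12 (cv2) and the standard library are available. Lean on these libraries where they do the work, as an engineer would, in place of code of your own. Each camera call takes 0.05 s, during which the arm holds its last target. There are 200 camera calls.

## Working session

There is one attempt and no reset: what is moved stays moved. The work goes in short steps, Python scripts to look and compute and a tool call to move; the robot and the scene stay as the last step left them, time stands still between calls to the robot, and variables do not carry over. Pictures are saved under pics/ and viewed, at most 10 in all, crops included, and the job is handed in when it is done.

Besides the shell and the picture viewer there is one more tool, called after ">>>" by a JSON object that holds its "fn" and its "kwargs", one argument or row to a line. step_arm: Moves the arm, as the interface text tells. Its arguments: {"type":"object","properties":{"motion":{"type":"array","items":{"type":"array","items":{"type":"number"}}},"force":{"type":"number"}},"required":["motion"]}

```bash
mkdir -p pics; cat > h.py <<'E'
from workcell import bot
import numpy as np, cv2
from scipy.spatial.transform import Rotation as R
def cam(name):
    c=bot.calibration(name); o=np.array(c["origin"]); q=np.array(c["orientation"])
    M=q if q.shape==(3,3) else (R.from_rotvec(q).as_matrix() if q.size==3 else R.from_quat(q).as_matrix())
    return np.array(c["mtx"]),o,M
def ray(name,uv):
    K,o,M=cam(name); uv=np.atleast_2d(uv).astype(float)
    d=np.c_[(uv[:,0]-K[0,2])/K[0,0],-(uv[:,1]-K[1,2])/K[1,1],-np.ones(len(uv))]@M.T
    return o,d
def plane(name,uv,z):
    o,d=ray(name,uv); t=(z-o[2])/d[:,2]; return o+d*t[:,None]
def snap(name,f):
    p,d=bot.read_camera(name); cv2.imwrite(f"pics/{f}.png",cv2.cvtColor(p,cv2.COLOR_RGB2BGR)); np.save(f"pics/{f}.npy",d); return p,d
E
python3 - <<'E'
from h import *
for n in("top","side"): print(bot.calibration(n)); snap(n,n+"0")
print(bot.read_state())
E
```

```text
{'mtx': array([[401.27029072,   0.        , 325.11958645],
       [  0.        , 401.27029072, 196.79277159],
       [  0.        ,   0.        ,   1.        ]]), 'origin': array([ 0.40998861, -0.27597078,  0.96782065]), 'orientation': array([ 0.14155898, -0.12613694, -1.59178234])}
{'mtx': array([[485.87007012,   0.        , 321.16716581],
       [  0.        , 485.87007012, 195.93903866],
       [  0.        ,   0.        ,   1.        ]]), 'origin': array([ 0.16821347, -0.39661753,  0.79170234]), 'orientation': array([ 0.48128893, -0.33698617, -1.22856876])}
{'time': 0.1, 'q': array([ 1.23507433e+00,  2.64668071e-01,  1.60524667e+00, -7.08339962e-06,
        1.27371799e+00, -3.69246062e-02]), 'joint_vel': array([-5.87832085e-05, -1.37729586e-03, -2.45285498e-03, -1.35596763e-03,
        1.17111967e-04, -5.00842934e-04]), 'joint_torque': array([-7.30283627e-04, -5.16712904e+01, -3.68586838e+01, -8.16116540e-05,
        6.46748915e-03,  2.25232398e-06]), 'tool_pos': array([0.19849958, 0.64445264, 0.23008811]), 'tcp_rot': array([-0.46754709, -3.10622948,  0.00315068]), 'wrist_force': array([ 0.38764707,  0.19551852, -0.76227025]), 'torque': array([ 0.00743241, -0.02506175, -0.04393852]), 'grip_force': 0.0, 'width': 0.9993764376094559}
```

View pics/top0.png

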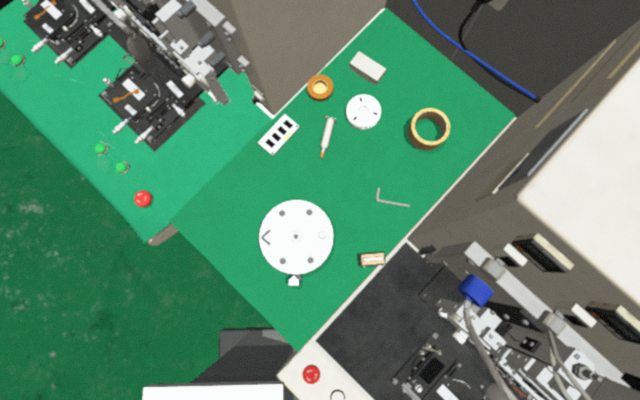

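View pics/side0.png

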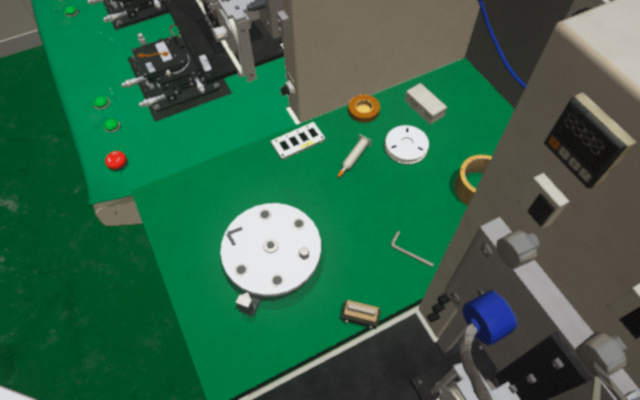

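The top view shows the dial centred near (297,237), V at (265,238), post near (322,235), and pointer at (294,281). The hex key is at (390,200), the tip block at (372,259) and the jig plate at (278,134). The side view agrees: the V point is on the left and the post on the right.

```bash
python3 - <<'E'
from h import *
im=cv2.imread("pics/top0.png"); hsv=cv2.cvtColor(im,cv2.COLOR_BGR2HSV)
m=((hsv[...,1]<50)&(hsv[...,2]>200)).astype(np.uint8)
m=cv2.morphologyEx(m,cv2.MORPH_OPEN,np.ones((15,15)))
n,l,s,c=cv2.connectedComponentsWithStats(m)
k=l[237,290]; cs,_=cv2.findContours((l==k).astype(np.uint8),cv2.RETR_EXTERNAL,cv2.CHAIN_APPROX_NONE)
P=plane("top",cs[0][:,0,:],0.05)[:,:2]
A=np.c_[2*P,np.ones(len(P))]; x=np.linalg.lstsq(A,(P**2).sum(1),rcond=None)[0]
print("dial c",x[:2],"r",np.sqrt(x[2]+x[0]**2+x[1]**2))
print("hub",plane("top",[296,237],.054))
print("V",plane("top",[262,238],.053),"post",plane("top",[322,235],.07),"ptr",plane("top",[294,277],.05),plane("top",[293.5,281],.05))
print("tip",plane("top",[372,259],.04),"key",plane("top",[380,195],.0),"jig",plane("top",[278,134],.01))
d=np.load("pics/top0.npy"); print(d[237,285],d[235,322])
im2=cv2.imread("pics/side0.png")
print("side hub",plane("side",[270,246],.054),"post",plane("side",[305,250],.07),"ptr",plane("side",[252,294],.05),"V",plane("side",[227,237],.053))
a=cv2.resize(im[185:300,240:360],None,fx=5,fy=5,interpolation=2); cv2.imwrite("pics/c0.png",a)
E
```

```text
dial c [ 0.47798566 -0.20754778] r 0.07301293212806154
hub [[ 0.4758483  -0.20048379  0.054     ]]
V [[ 0.47558752 -0.12289313  0.053     ]] post [[ 0.47769747 -0.25997801  0.07      ]] ptr [[ 0.38663842 -0.19459063  0.05      ]] [[ 0.37786652 -0.19337127  0.05      ]]
tip [[ 0.42243231 -0.37228762  0.04      ]] key [[ 0.57703048 -0.40275722  0.        ]] jig [[ 0.73620035 -0.15501167  0.01      ]]
0.9160914 0.8982629
side hub [[ 0.47683329 -0.19886031  0.054     ]] post [[ 0.48065228 -0.2602588   0.07      ]] ptr [[ 0.39077936 -0.20070554  0.05      ]] V [[ 0.47096502 -0.1227668   0.053     ]]
```

View pics/c0.png

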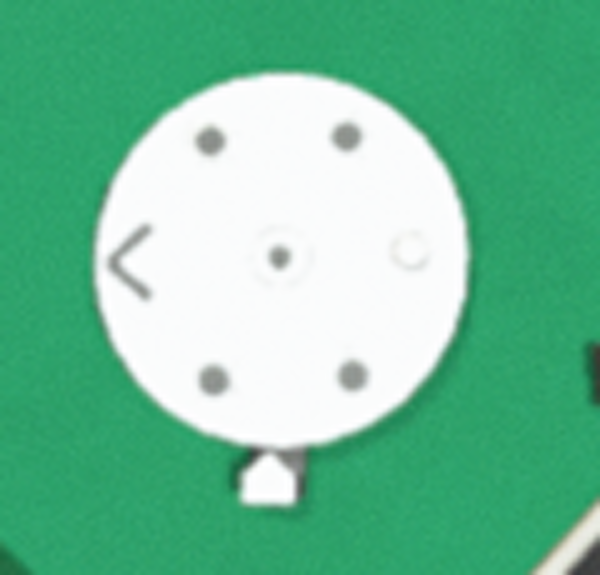

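>>> {"fn": "step_arm", "kwargs": {
  "motion": [
    [0,-34,-25.6,0,-17],
    [0,-34,-25.6,0,-17],
    [0,-34,-25.6,0,-17],
    [0,-34,-25.6,0,-17],
    [0,-34,-25.6,0,-17],
    [0,-34,-25.6,0,-17],
    [0,-34,-25.6,0,-17],
    [0,-34,-25.6,0,-17],
    [0,-34,-25.6,0,-17],
    [0,-34,-25.6,0,-17],
    [0,-44,-75,0,-17],
    [0,-44,-75,0,-17],
    [0,-44,-75,0,-17],
    [0,-44,-75,0,-17],
    [0,-44,-75,0,-17],
    [0,-44,-75,0,-17],
    [0,-44,-75,0,-17],
    [0,-44,-75,0,-17],
    [0,-44,-75,0,-17],
    [0,-44,-75,0,-17]
  ]
}}

```text
time: 2.1
tool_pos: [0.3985, -0.1981, 0.2313]
tcp_rot: [0.002, 3.141, 0.001]
wrist_force: [1.1, 0.1, 0.3]
width: 0.003
grip_force: 0.0
```

```bash
cat >> h.py <<'E'
def wray(uv,s):
    c=bot.calibration("wrist");K=np.array(c["mtx"]);T=np.array(c["T_tool_cam"])
    uv=np.atleast_2d(uv).astype(float); a=(uv[:,0]-K[0,2])/K[0,0]; b=(uv[:,1]-K[1,2])/K[1,1]; r=np.hypot(a,b)+1e-9
    d=np.c_[a/r*np.sin(r),-b/r*np.sin(r),-np.cos(r)]
    W=np.eye(4);W[:3,:3]=R.from_rotvec(s["tcp_rot"]).as_matrix();W[:3,3]=s["tool_pos"];G=W@T
    return G[:3,3],d@G[:3,:3].T
def wplane(uv,z,s):
    o,d=wray(uv,s);return o+d*((z-o[2])/d[:,2])[:,None]
E
python3 - <<'E'
from h import *
import pickle
s=bot.read_state(); snap("wrist","w1"); pickle.dump(s,open("s1.pkl","wb")); print(s["q"],bot.calibration("wrist"))
E
```

```text
[-5.18002940e-01 -1.84561149e-01  2.06917522e+00  8.81686223e-04
  1.25653463e+00 -2.08771461e+00] {'mtx': array([[309.70691629,   0.        , 319.87724503],
       [  0.        , 309.70691629, 199.3429848 ],
       [  0.        ,   0.        ,   1.        ]]), 'T_tool_cam': array([[-9.87468514e-04,  9.57768096e-01,  2.87540084e-01,
         7.26916619e-02],
       [ 9.99998576e-01,  1.33918138e-03, -1.02649372e-03,
         1.33155794e-03],
       [-1.36821126e-03,  2.87538661e-01, -9.57768055e-01,
        -1.43307757e-01],
       [ 0.00000000e+00,  0.00000000e+00,  0.00000000e+00,
         1.00000000e+00]])}
```

View pics/w1.png

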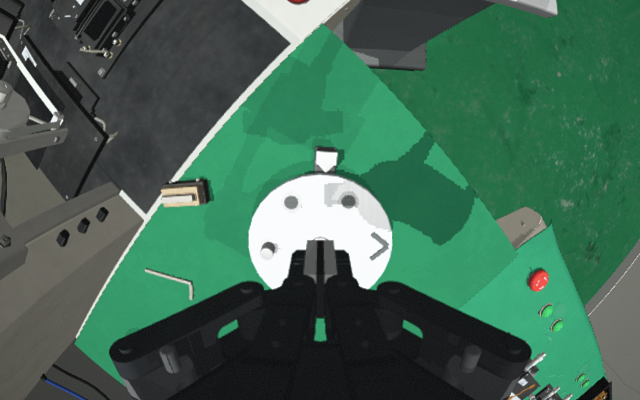

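The wrist view shows the pointer nose at (327,172), the V's point at (387,244), and the post top at about (266,243). The closed fingers cover the hub.

```bash
python3 - <<'E'
from h import *
import pickle
s=pickle.load(open("s1.pkl","rb"))
print("ptr",wplane([327,172],.05,s),"V",wplane([387,244],.053,s),"post",wplane([265,245],.07,s))
print("seats",wplane([[291,202],[348,201]],.05,s),"edge l r",wplane([[248.5,240],[392,240]],.05,s))
print("ptr post far edge",wplane([[316,149],[337,149]],.05,s))
im=cv2.imread("pics/w1.png");g=cv2.cvtColor(im,cv2.COLOR_BGR2HSV)
m=((g[...,1]<60)&(g[...,2]>150)).astype(np.uint8);n,l,st,c=cv2.connectedComponentsWithStats(m);k=l[190,320]
ys,xs=np.where(l==k)
E=[(xs[ys==y].min(),y) for y in range(195,260,3)]+[(xs[ys==y].max(),y) for y in range(195,260,3)]
P=wplane(E,.05,s)[:,:2];A=np.c_[2*P,np.ones(len(P))];x=np.linalg.lstsq(A,(P**2).sum(1),rcond=None)[0]
print("c",x[:2],np.sqrt(x[2]+x[0]**2+x[1]**2))
E
```

```text
ptr [[ 0.39290489 -0.18868828  0.05      ]] V [[ 0.47690164 -0.11853929  0.053     ]] post [[ 0.46940262 -0.25658738  0.07      ]]
seats [[ 0.42636816 -0.22815244  0.05      ]
 [ 0.42540001 -0.16546099  0.05      ]] edge l r [[ 0.47273683 -0.27982233  0.05      ]
 [ 0.47329251 -0.11217183  0.05      ]]
ptr post far edge [[ 0.36807677 -0.20032375  0.05      ]
 [ 0.36808235 -0.17820861  0.05      ]]
c [ 0.479462   -0.19664061] 0.08371036897473137
```

>>> {"fn": "step_arm", "kwargs": {
  "motion": [
    [0,-2.2,-5.8,4,0],
    [0,-2.2,-5.8,8,0],
    [0,-2.2,-5.8,12,0],
    [0,-2.2,-5.8,15,0],
    [0,-2.2,-5.8,17.3,0],
    [0,-2.2,-5.8,17.3,0],
    [0,-2.2,-5.8,17.3,0],
    [0,-2.2,-5.8,17.3,0]
  ]
}}

```text
time: 2.95
tool_pos: [0.4222, -0.2556, 0.06]
tcp_rot: [0.002, 3.139, -0.002]
wrist_force: [0.6, 0.2, -0.7]
width: -0.004
grip_force: 0.0
```

```bash
python3 - <<'E'
from h import *
s=bot.read_state();print(s["tool_pos"],s["q"][5],s["wrist_force"])
snap("side","s2")
a=cv2.imread("pics/s2.png")[150:350,170:450];cv2.imwrite("pics/s2c.png",cv2.resize(a,None,fx=2.8,fy=2.8))
E
```

```text
[ 0.42223879 -0.25559659  0.05998528] -2.164288329266782 [ 0.61717413  0.21459983 -0.73844282]
```

View pics/s2c.png

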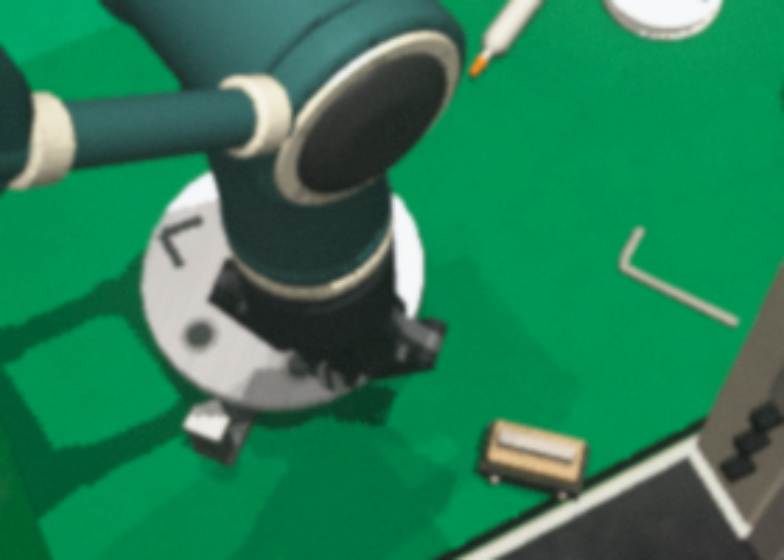

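>>> {"fn": "step_arm", "kwargs": {
  "motion": [
    [0,-0.8,0,0,0],
    [0,-2.6,0,0,0],
    [0,-5.2,0,0,0],
    [0,-7.8,0,0,0],
    [0,-8.3,0,-3,0],
    [0,-8.5,2,-5,0],
    [0,-8.7,5.8,-5,0],
    [0,-8.7,5.8,-5,0]
  ]
}}

```text
time: 3.8
tool_pos: [0.5095, -0.1947, 0.1103]
tcp_rot: [-0.0, 3.139, 0.001]
wrist_force: [-0.2, 0.2, -0.7]
width: 0.002
grip_force: 0.0
```

```bash
python3 - <<'E'
from h import *
for i in range(3):
    s=bot.read_state(); 
    p,_=bot.read_camera("wrist"); q=cv2.cvtColor(p,cv2.COLOR_RGB2BGR); cv2.imwrite(f"pics/w3{i}.png",q)
    if i<2: p,_=bot.read_camera("side"); cv2.imwrite(f"pics/s3{i}.png",cv2.cvtColor(p,cv2.COLOR_RGB2BGR))
    print(s["time"],s["tool_pos"],s["q"][5],s["wrist_force"])
a=np.vstack([np.hstack([cv2.imread(f"pics/w3{i}.png")[60:340,140:500] for i in (0,2)]),np.hstack([cv2.resize(cv2.imread(f"pics/s3{i}.png")[180:320,190:370],(360,280)) for i in (0,1)])])
cv2.imwrite("pics/m3.png",a)
E
```

```text
3.8 [ 0.50948624 -0.19473784  0.11029417] -1.9836971393010046 [-0.21356352  0.19492475 -0.70902115]
3.9 [ 0.50879429 -0.19704719  0.10933756] -1.9853977567264582 [-0.50303103 -0.5112398  -0.56267404]
4.0 [ 0.50826486 -0.19791258  0.10871429] -1.9854528126210809 [-0.05426808 -0.01397897  0.18556319]
```

View pics/m3.png

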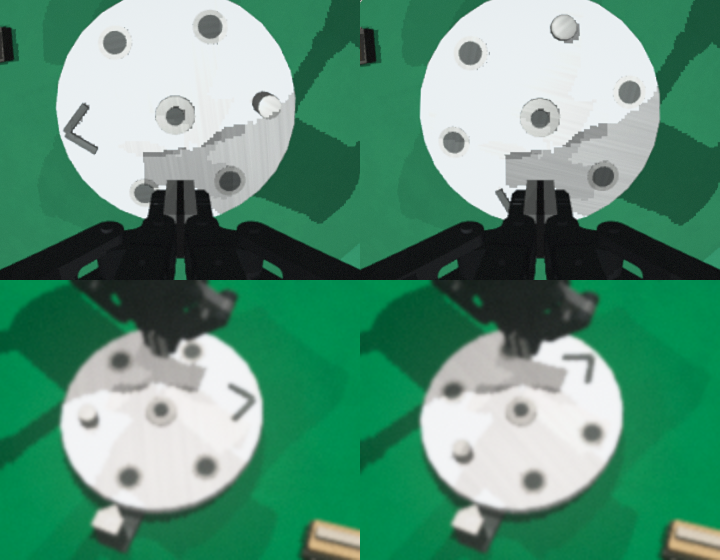

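The dial is spinning counter-clockwise at about 6 rad/s: the post moved from right to top in the wrist view within 0.2 s. The hub is at wrist pixel (320,177), and nothing is touching the dial.

>>> {"fn": "step_arm", "kwargs": {
  "motion": [
    [0,0,0,0,0],
    [0,0,0,0,0],
    [0,0,0,0,0],
    [0,0,0,0,0],
    [0,0,0,0,0],
    [0,0,0,0,0],
    [0,0,0,0,0],
    [0,0,0,0,0],
    [0,0,0,0,0],
    [0,0,0,0,0],
    [0,0,0,0,0],
    [0,0,0,0,0],
    [0,0,0,0,0],
    [0,0,0,0,0],
    [0,0,0,0,0],
    [0,0,0,0,0],
    [0,0,0,0,0],
    [0,0,0,0,0],
    [0,0,0,0,0],
    [0,0,0,0,0]
  ]
}}

```text
time: 6.05
tool_pos: [0.5078, -0.1974, 0.1083]
tcp_rot: [0.003, 3.142, 0.0]
wrist_force: [0.2, -0.8, -0.1]
width: 0.0
grip_force: 0.0
```

```bash
cat >> h.py <<'E'
C=np.array([.477,-.198])
def look(f):
    s=bot.read_state(); p,_=snap("wrist",f); return s,p
E
python3 - <<'E'
from h import *
import pickle
o=[]
for i in range(2):
    s,p=look(f"w4{i}"); o.append(s)
    print(s["time"],s["tool_pos"])
print("hub",wplane([320,177],.054,o[0]))
cv2.imwrite("pics/m4.png",np.hstack([cv2.imread(f"pics/w4{i}.png")[60:340,140:500] for i in (0,1)]))
E
```

```text
6.05 [ 0.50782713 -0.19743566  0.10828731]
6.1 [ 0.5078176  -0.19743116  0.10828908]
hub [[ 0.47922975 -0.19573333  0.054     ]]
```

View pics/m4.png

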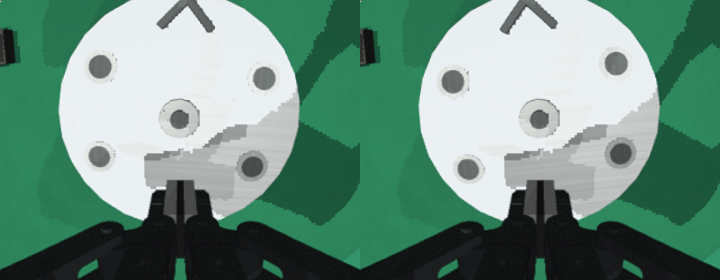

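The V is near the pointer and turning at about 3.6 rad/s, and the dial has run free for about 2.6 s. Next: wait a little longer, then press lightly on the bare ring.

>>> {"fn": "step_arm", "kwargs": {
  "motion": [
    [0,0,0,1,0],
    [0,0,0,2,0],
    [0,0,0,2,0],
    [0,0,0,2,0],
    [0,0,0,2,0],
    [0,0,0,2,0],
    [0,0,0,2,0],
    [0,0,0,2,0],
    [0,0,0,2,0],
    [0,0,0,2,0],
    [0,0,0,2,0],
    [0,0,0,2,0],
    [0,0,0,2,0],
    [0,0,0,2,0],
    [0,0,0,2,0],
    [0,0,0,2,0],
    [0,0,0,3,0],
    [0,0,0,4,0],
    [0,0,0,4.8,0],
    [0,0,0,5.2,0]
  ]
}}

```text
time: 8.15
tool_pos: [0.5067, -0.1969, 0.0544]
tcp_rot: [-0.003, -3.139, -0.002]
wrist_force: [-0.8, -0.2, -0.0]
width: -0.0
grip_force: 0.0
```

>>> {"fn": "step_arm", "kwargs": {
  "motion": [
    [0,0,0,0.3,0],
    [0,0,0,0.6,0],
    [0,0,0,0.8,0],
    [0,0,0,0.9,0],
    [0,0,0,0.9,0],
    [0,0,0,0.9,0]
  ]
}}

```text
time: 8.75
tool_pos: [0.5081, -0.1977, 0.0477]
tcp_rot: [0.003, 3.141, -0.001]
wrist_force: [-0.1, 0.1, 1.7]
width: -0.0
grip_force: 0.8
```

```bash
python3 - <<'E'
from h import *
for i in range(2):
    s,p=look(f"w5{i}"); print(s["time"],s["tool_pos"],s["wrist_force"])
snap("side","s5")
a=np.hstack([cv2.imread(f"pics/w5{i}.png")[30:310,140:500] for i in (0,1)]); b=np.zeros((280,720,3),np.uint8); b[:,:360]=cv2.resize(cv2.imread("pics/s5.png")[180:320,190:370],(360,280))
cv2.imwrite("pics/m5.png",np.vstack([a,b]))
E
```

```text
8.75 [ 0.50809493 -0.19766768  0.04771566] [-0.14027771  0.1397218   1.71783338]
8.8 [ 0.50813365 -0.19764607  0.0477165 ] [-0.4718491   0.02277408  2.21961095]
```

View pics/m5.png

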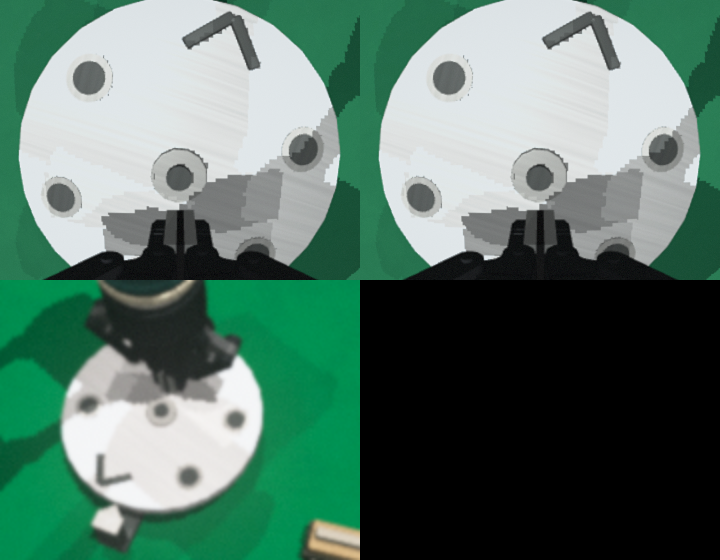

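The dial has stopped under about 2 N. The V's point is at wrist pixel (372,42) and the hub at (319,206), so it is a little short of the pointer.

```bash
python3 - <<'E'
from h import *
s=bot.read_state()
V=wplane([372,42],.052,s)[0];H=wplane([319,203],.053,s)[0]
print(V,H,np.linalg.norm((V-H)[:2]))
S=wplane([[229,107],[443,179],[201,227]],.049,s)[:,:2];print(S,np.linalg.norm(S-H[:2],axis=1))
for c in (H[:2],C): d=V[:2]-c;print(np.degrees(np.arctan2(d[1],d[0])))
# side
k=lambda u,v:(190+u/2,180+v/2)
P=plane("side",[k(161,409),k(101,484),k(120,508)],.052);print(P)
for p in P[1:]: d=p-P[0];print(np.degrees(np.arctan2(d[1],d[0])),np.hypot(d[0],d[1]))
# pointer tip earlier, top & wrist
t=plane("top",[[293.6,275.4],[296,236.6]],.05);d=t[0]-t[1];print("top ptr",np.degrees(np.arctan2(d[1],d[0])),np.hypot(*d[:2]))
im=cv2.imread("pics/s5.png")[230:315,200:300];cv2.imwrite("pics/s5c.png",cv2.resize(im,None,fx=6,fy=6,interpolation=2))
E
```

```text
[ 0.40429267 -0.17272395  0.052     ] [ 0.47860335 -0.19648818  0.053     ] 0.0780180552287345
[[ 0.43313936 -0.23810546]
 [ 0.46769446 -0.13498135]
 [ 0.49281996 -0.25785424]] [0.06163581 0.06246674 0.06299131]
162.26595755084253
160.8304540550937
[[ 0.27150115 -0.27823642  0.052     ]
 [ 0.21251745 -0.25614921  0.052     ]
 [ 0.20257562 -0.27447366  0.052     ]]
159.47093189533 0.06298350737270311
176.8752280933366 0.06902816500144743
top ptr 175.76358472860684 0.08709833131102354
```

View pics/s5c.png

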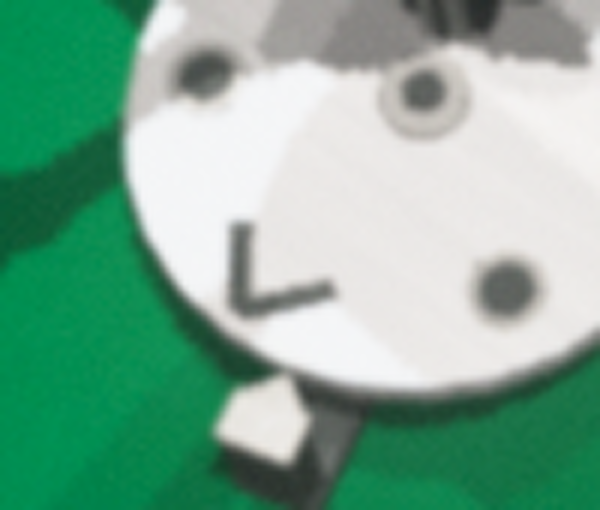

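>>> {"fn": "step_arm", "kwargs": {
  "motion": [
    [0,0,0.07,0,-1.4],
    [0,0,0.15,0,-2.8],
    [0,0,0.22,0,-4.2],
    [0,0,0.29,0,-5.6],
    [0,0.01,0.36,0,-7],
    [0,0.02,0.43,0,-8.4],
    [0,0.03,0.5,0,-9.8],
    [0,0.04,0.58,0,-11.2],
    [0,0.05,0.65,0,-12.6],
    [0,0.06,0.72,0,-14],
    [0,0.06,0.72,0,-14],
    [0,0.06,0.72,0,-14],
    [0,0.06,0.72,0,-14]
  ]
}}

```text
time: 10.2
tool_pos: [0.5071, -0.1901, 0.0472]
tcp_rot: [0.379, -3.118, -0.001]
wrist_force: [-0.9, -0.5, 2.5]
width: 0.002
grip_force: 1.2
```

```bash
python3 - <<'E'
from h import *
P=plane("side",[(270.7,245.3),(240.5,281.3),(248.3,292)],.052);print(P)
for p in P[1:]: d=p-P[0];print(np.degrees(np.arctan2(d[1],d[0])),np.hypot(d[0],d[1]))
print(bot.read_state()["wrist_force"],bot.read_state()["tool_pos"])
p,_=snap("side","s6")
im=cv2.imread("pics/s6.png")[230:315,200:300];cv2.imwrite("pics/s6c.png",cv2.resize(im,None,fx=6,fy=6,interpolation=2))
E
```

```text
[[ 0.47924162 -0.19898233  0.052     ]
 [ 0.40444527 -0.17541822  0.052     ]
 [ 0.3914844  -0.19434105  0.052     ]]
162.51330139796096 0.0784204095301737
176.97257966685595 0.08787987255013063
[-0.89687593 -0.53806974  2.54824634] [ 0.50706326 -0.19010642  0.04719059]
```

View pics/s6c.png

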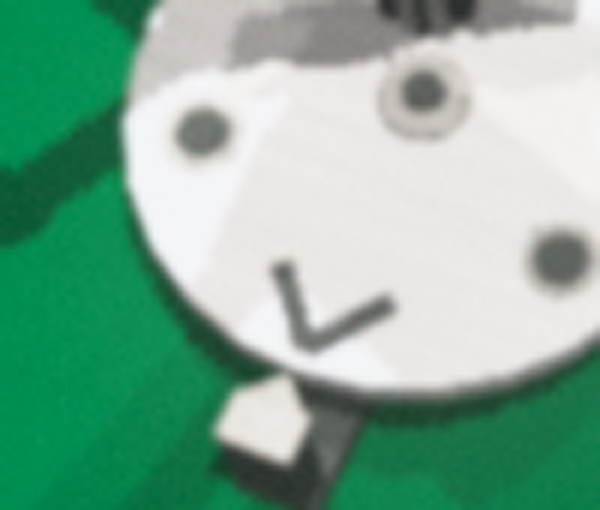

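The side crop shows the V's point at (307,350), nearly on the line from the hub (424,92) to the pointer tip (290,372), about 1–2° off. Now lifting off.

>>> {"fn": "step_arm", "kwargs": {
  "motion": [
    [0,0,0,-0.3,0],
    [0,0,0,-0.6,0],
    [0,0,0,-1.2,0],
    [0,0,0,-3,0],
    [0,0,0,-6,0],
    [0,0,0,-9,0],
    [0,0,0,-10,0],
    [0,0,0,-10,0],
    [0,0,0,-10,0],
    [0,0,0,-10,0]
  ]
}}

```text
time: 11.25
tool_pos: [0.5059, -0.1897, 0.1453]
tcp_rot: [0.379, -3.116, -0.003]
wrist_force: [-0.8, 0.6, -0.8]
width: 0.001
grip_force: 0.0
```

```bash
python3 - <<'E'
from h import *
snap("side","s7"); snap("side","s8")
a,b,c=[cv2.imread(f"pics/{n}.png").astype(int) for n in("s6","s7","s8")]
K,o,M=cam("side")
def vt(im):
    g=cv2.resize(im[262:296,225:275].astype(np.uint8),None,fx=6,fy=6,interpolation=2).mean(2)
    ys,xs=np.where(g<130); ok=(ys<170); return xs[ok].mean()/6+225,ys[ok].mean()/6+262,ok.sum()
print([vt(x) for x in(a,b,c)],abs(b-c)[250:290,220:300].mean())
P=plane("side",[(270.7,245.3),(251.2,288.3),(248.3,292)],.052)
for p in P[1:]: d=p-P[0];print(np.degrees(np.arctan2(d[1],d[0])),np.hypot(d[0],d[1]))
print(abs(a-b)[262:290,225:272].mean())
E
```

```text
[(np.float64(236.75720081135904), np.float64(283.9973405454136), np.int64(7395)), (np.float64(237.90824106744535), np.float64(283.8744981141258), np.int64(8219)), (np.float64(237.9351256220415), np.float64(283.8645264392928), np.int64(8239))] 0.8709375
178.17342289515003 0.08063392963431644
176.97257966685595 0.08787987255013063
6.99468085106383
```

I've used all ten picture views, so I'll check the resting angle by measurement.

```bash
python3 - <<'E'
from h import *
def V(n):
    im=cv2.imread(f"pics/{n}.png");h=cv2.cvtColor(im,cv2.COLOR_BGR2HSV)
    m=((h[...,1]<70)&(h[...,2]<150)).astype(np.uint8); m[:272]=0;m[289:]=0;m[:,:238]=0;m[:,268:]=0
    k,l,s,c=cv2.connectedComponentsWithStats(m);i=1+np.argmax(s[1:,4])
    p=plane("side",c[i],.053)[0]; d=p[:2]-[.4792,-.199]
    return c[i],s[i],np.degrees(np.arctan2(d[1],d[0])),np.hypot(*d)
snap("side","s9")
for n in("s6","s7","s8","s9"):print(n,V(n))
E
```

```text
s6 (array([253.76623377, 282.1038961 ]), array([246, 274,  19,  14,  77], dtype=int32), np.float64(178.08385035996355), np.float64(0.06990553901160061))
s7 (array([253.06896552, 281.5862069 ]), array([246, 273,  19,  15,  87], dtype=int32), np.float64(176.91281769810928), np.float64(0.06948681237564641))
s8 (array([253.24137931, 281.6091954 ]), array([246, 273,  19,  15,  87], dtype=int32), np.float64(177.14153903907751), np.float64(0.06942461518406016))
s9 (array([253.        , 281.67058824]), array([246, 273,  19,  15,  85], dtype=int32), np.float64(176.87757974738474), np.float64(0.06965691800665902))
```

The V rests at about 177° against the pointer's 176–177°, and it isn't moving.

```bash
python3 -c "
from workcell import bot
print(bot.finish_job())"
```

```text
the job is handed in; nothing more can be done
None
```

The job is handed in, with no verdict returned: the dial was flicked to about 6 rad/s, ran free for over 4 s, was braked with a light fingertip press, dragged about 14° round, and left at rest untouched with the V within about 1° of the pointer.

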